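# Click the bakery cutting guide's portion stop into its notch and hold it

### The arm

A 6-joint arm with a two-finger parallel gripper is mounted at the origin on the work surface. World frame = base frame: x ahead of the robot, y to its left, z up, the work surface at z = 0. Lengths are in mm, angles in rad, forces in N, time in s.
With the tool pointing down it reaches from about 275 to 750 mm from the base axis. Payload 10.2 kg.
Tool frame: the origin (TCP) lies midway between the tips of the shut fingers; the grasp point (between the pads) lies 19 mm behind it (ctrl.grasp_offset is the distance from the TCP to the grasp point, in mm); z points along the fingers, y is the line along which they close (so a half turn about z gives the same grasp; the last joint's range is limited). The gripper opens to 85 mm and grips with 20 to 120 N. Pads are 22 mm wide; open, the fingers measure 114 mm over their backs; the gripper's body (76 mm by 85 mm) begins 54 mm behind the grasp point. The pads swing forward as they close: fully open they stand 13 mm farther back than shut.
Start: joints at [1.068, 0.313, 1.498, -0, 1.331, -0.223], TCP at [144.998, 504.585, 193.494] pointing down, gripper open.
Joint ranges: [-2.94, 2.94], [-0.97, 2.17], [0.19, 2.56], [-1.23, 4.37], [0.02, 3.11], [-2.88, 2.88]. Speed limits (rad/s): [2.39, 2.39, 3.01, 3.14, 3.14, 3.14].

### API

Orientations are given as a unit quaternion [w, x, y, z].
In Python, from rig import ctrl, viewer, models gives the robot as it stands. The module is installed in compiled form; this text tells all that it offers.
- The arm moves only by the shell command python3 -m pendant 'ROWS' [OPENING] [FORCE]. ROWS is text: rows parted by semicolons, each of 4 numbers parted by spaces: the shift along the tool's x, y, z in m, then the turn about the tool's z in rad. In form: x y z yaw; .... A call has 1 to 10 rows; each row shifts and turns the commanded pose from where the row before left it, along the tool's axes as they then stand; what a row does not reach is not made up. A row lasts 1/8 s, in which the tool goes at most 62.5 mm and 10.7 degrees, less where a joint would pass 70% of its speed; a pose out of reach is approached as far as the arm can. A call is refused whole if a number of a shift passes 0.0625 or a number of a turn 0.188, either way. A call with a gripper value outside its range is refused whole. OPENING is the opening, from 0 (shut) to 1 (fully open), set as the call begins (- or left out, the last holds). The fingers move at their own pace and stop on an object; FORCE is the grip in N (left out, the last holds). Time passes only in rows, so rows that do not move let the fingers close. It gives the time, the measured TCP pose, the force, the opening and the grip force at its end, in the units of the state.
- ctrl.sense(): the state, without advancing time (a new reading comes with each control period).
- viewer.capture(name): name is "side" or "top"; returns a dict with "color" (480x640x3 uint8, red, green, blue), "vertical_fov" (degrees; the focal length in pixels is half the picture's height over the tangent of half this angle, whatever the lens; pixels are square), "cx", "cy" (the principal point, pixels), "pose" (4x4, takes a point from camera to world coordinates). Camera axes: x right, y down, z forward; pixel columns grow to the right and rows downward; lengths in mm; the calibration is good to about 2 mm. A picture is of the moment at which its call begins. There is no depth.
- ctrl.finish_job(): hands the job in; it is judged then, once.
Trained networks look in the newest picture that a camera, given by its name, has taken for a name from the list of things; names that differ only in an ending like _2 or _b are one class to them, and where a whole thing is asked for, a point or a joint stands for the part that bears it (a point fixed in the world has none). Each returns a list of dicts, best first, with "p" (0 to 1); they miss things now and then, are a little off and sometimes report something else, mostly with a low value. They report only what shows in the picture. A call takes as long as a camera call. They do not tell look-alikes from the thing itself.
- models.boxes_of(camera, query): "at" ([x, y, z] in mm, in world coordinates, good to about 4 mm: the middle of the surface that is visible of it).
The state is a dict: "time_s": time; "joints": joint angles; "dq": joint speeds; "tau": joint torques, N m; "eef_pos": TCP position; "ee_rot": TCP orientation; "force": force on the tool from outside, world axes, zero at the start; "wrist_torque": the same for the moment, N m; "grip_width": opening from 0.0 (shut) to 1.0 (fully open); "grip_force": force on a finger pad.
Only numpy, scipy, OpenCV 4.12 (cv2) and the standard library are available. Lean on these libraries where they do the work, as an engineer would, in place of code of your own. Each camera call takes 0.05 s, during which the arm holds its last target. There are 200 camera calls.

### The job

Push the sprung plunger on the cutting guide's release block all the way down and let it come back up; that frees the carriage of the portion stop. Then take the carriage by its grip post, slide it along the rail until its ball clicks into the notch of the clamped-on notch block, and finish there while still holding the post between the closed fingers, so that the stop can be clamped. Leave the tin, jar, scraper and bowl alone.

Things in the scene. Friction and masses are not known exactly. Their poses are not given: they have to be found in the camera images.
- guide: Fixed aluminium rail, 60 wide x 430 long x 24 mm high, on the bench. Origin on the bench, on the rail's centre line; y axis runs along the rail, z up. The release block (steel housing 70 x 65 mm, 75 mm high) stands on the rail's -y end, its centre at y = -197 mm. The parked carriage stands at y = -100 mm (centre) and, once freed, slides to +y only, by up to 250 mm, with about 1.5 N of friction.
- plunger_top (a point): Centre of the top face of the sprung plunger's round steel head (26 mm diameter, 8 mm thick) on top of the release block, 96 mm above the bench when up. It goes straight down 12 mm to a hard stop and springs back by itself; the push rises from about 4 N to 11 N at the bottom. Only a full push drops the catch that holds the carriage; the catch then stays down.
- plunger (a joint): Plunger travel in m: 0 up, 0.012 fully pressed.
- carriage: The sliding carriage (about 0.5 kg): a steel saddle 70 (x) x 50 (y) x 20 mm over the rail, its top 45 mm above the bench, with the grip post in its middle, the portion stop plate (6 mm thick, top 52.5 mm above the bench) sticking out 80 mm on the -x side, and the ball barrel on the +x side. Origin on the bench straight under the post; axes those of the guide.
- grip (a point): Centre of the carriage's grip post: an upright black plastic post, 24 x 24 mm square with sides along the guide's x and y, 45 mm tall, its foot 45 mm and its top 90 mm above the bench (this point is 67.5 mm up). Axes those of the guide.
- barrel (a point): Centre of the top of the carriage's ball barrel: a dark upright steel cylinder, 20 mm diameter, from 24 to 50 mm above the bench, 52 mm to the guide's +x side of the post's centre and at the same place along the rail. A sprung steel ball (12 mm diameter) looks out of its lower end, straight below this point.
- block: Notch block: a steel block 44 x 34 mm, 20 mm high with its ribs, with a black thumb screw on its outer end, clamped on the rail's +x flank, 100 to 220 mm along the rail from the parked carriage. Two round ribs across its top, 14 mm apart, form the notch. Origin on the bench on the rail's centre line, at the notch's place along the rail; axes those of the guide.
- notch (a point): Middle of the notch, 20 mm above the bench, 52 mm to +x of the rail's centre line; guide's axes. The ball is in the notch when the barrel stands straight over this point. From 15 mm before it the ball climbs the first rib against 6 to 12 N along the rail, passes its crest 7 mm before the middle, drops in and is pulled to the middle; going on past it takes the same force again.
- loaf_tin: Bystander: dark steel loaf tin 110 x 220 x 65 mm beyond the guide. Origin under its centre.
- jar: Bystander: glass jar with a steel lid, 72 mm diameter, 110 mm high. Origin under its centre.
- scraper: Bystander: dough scraper lying flat, about 95 x 120 x 20 mm. Origin at its underside.
- bowl: Bystander: steel bowl 170 mm diameter, 75 mm high. Origin under its centre.
Mind the look-alikes: they are no part of the job. There is more than one size of the block; the one meant has the size given above.

How it is judged (in metres and radians):
On the way, in this order (a step that is already met when the one before it is completed fails the run):
1. the plunger is pushed all the way down (value of joint plunger above 0.0105 m), for 0.05 s.
2. the plunger has come back up (value of joint plunger below 0.002 m), for 0.1 s.
At the end, for the whole second after the job is handed in: The ball barrel stands over the notch's middle within 3 mm along the rail, at rest (below 10 mm/s); the fingers grip the post: grasp point within 15 mm sideways and 32 mm in all of its centre, over 3 N between fingers and carriage. The plunger is up (within 2 mm) (y of barrel in the frame of notch between -0.003 and 0.003 m and linear speed of carriage below 0.01 m/s and contact force between the fingers and carriage above 3 N and horizontal distance between the grasp point and grip below 0.015 m and distance between the grasp point and grip below 0.032 m and value of joint plunger below 0.002 m); the arm keeps its last pose, push and grip.
It fails at once if a bystander is pushed more than 20 mm (distance of any of loaf_tin, jar, scraper, bowl from where it was at the start of the episode above 0.02 m).
It also fails if it takes over 51 s, if anything falls off the work surface, if the arm or the gripper's body presses on something with over 40 N, if the wrist force passes 120 N, or if a joint passes its speed limit or range.

## Working session

There is one attempt and no reset: what is moved stays moved. The work goes in short steps, Python scripts to look and compute and a shell command to move; the robot and the scene stay as the last step left them, time stands still between calls to the robot, and variables do not carry over. Pictures are saved under pics/ and viewed, at most 10 in all, crops included, and the job is handed in when it is done.

```bash
mkdir -p pics; cat > h.py <<'E'
import numpy as np, cv2
from rig import ctrl, viewer, models
def ray(c,u,v):
    f=240/np.tan(np.radians(c["vertical_fov"])/2); P=np.array(c["pose"])
    d=P[:3,:3]@np.array([(u-c["cx"])/f,(v-c["cy"])/f,1]); return P[:3,3],d
def atz(c,u,v,z):
    o,d=ray(c,u,v); return o+d*(z-o[2])/d[2]
def pix(c,p):
    f=240/np.tan(np.radians(c["vertical_fov"])/2); P=np.array(c["pose"])
    q=P[:3,:3].T@(np.array(p)-P[:3,3]); return np.round([f*q[0]/q[2]+c["cx"],f*q[1]/q[2]+c["cy"]],1)
E
python3 - <<'E'
from h import *
for n in ("top","side"):
    c=viewer.capture(n); cv2.imwrite(f"pics/{n}0.png",c["color"][:,:,::-1])
    print(n,np.round(c["pose"],3).tolist(),c["vertical_fov"],c["cx"],c["cy"])
    for q in ("plunger_top","grip","barrel","block","notch","guide","carriage","jar","loaf_tin","scraper","bowl"):
        print(q,[(np.round(r["at"]).tolist(),round(r["p"],2),pix(c,r["at"]).tolist()) for r in models.boxes_of(n,q)[:4]])
print(ctrl.sense(), ctrl.grasp_offset)
E
```

```text
top [[-0.003, -0.997, 0.073, 487.176], [-1.0, 0.004, 0.013, -36.285], [-0.013, -0.073, -0.997, 1227.374], [0.0, 0.0, 0.0, 1.0]] 54.07956343086675 317.62167732843983 238.12736453265714
plunger_top [([496.0, -198.0, 98.0], 0.4, [391.4, 268.8])]
grip []
barrel [([498.0, -99.0, 43.0], 0.62, [348.8, 268.2])]
block [([555.0, 51.0, 13.0], 0.55, [290.2, 246.3]), ([399.0, 144.0, 11.0], 0.52, [253.9, 307.3]), ([591.0, 176.0, 11.0], 0.41, [242.3, 232.7])]
notch [([559.0, 57.0, 12.0], 0.69, [287.9, 245.1]), ([594.0, 172.0, 8.0], 0.6, [243.7, 231.7]), ([402.0, 141.0, 7.0], 0.48, [255.2, 306.0])]
guide [([499.0, -41.0, 22.0], 0.73, [325.7, 267.8])]
carriage [([496.0, -100.0, 47.0], 0.82, [349.2, 268.9])]
jar [([396.0, 360.0, 111.0], 0.63, [156.4, 311.9])]
loaf_tin [([760.0, 67.0, -0.0], 0.76, [284.5, 169.5]), ([775.0, -203.0, 28.0], 0.25, [388.0, 160.9])]
scraper [([498.0, -491.0, 4.0], 0.76, [499.9, 268.0])]
bowl [([771.0, -202.0, 29.0], 0.93, [387.8, 162.0])]
side [[-0.887, -0.318, 0.334, 234.759], [-0.461, 0.615, -0.64, 647.793], [-0.002, -0.722, -0.692, 817.515], [0.0, 0.0, 0.0, 1.0]] 54.39375
[... 877 characters left out ...]
 1.2, 'joints': array([ 1.06760812e+00,  3.12869090e-01,  1.49770416e+00,  2.25177888e-05,
        1.33102657e+00, -2.23390272e-01]), 'dq': array([ 0.00173091,  0.0004997 , -0.00153943, -0.00109436, -0.00236135,
       -0.00085435]), 'tau': array([-3.40493425e-04, -4.12167728e+01, -2.59895235e+01, -2.31547101e-04,
        6.24840268e-04, -9.11225527e-06]), 'eef_pos': array([144.9841951 , 504.58140903, 193.50843398]), 'ee_rot': array([-1.14956826e-05,  1.39445717e-01,  9.90229717e-01,  5.38632780e-07]), 'force': array([-0.92257597, -0.69225016,  0.34464723]), 'wrist_torque': array([ 0.06147287, -0.03644928, -0.03445593]), 'grip_force': 0.0, 'grip_width': 1.0013789618483815} 18.700000000000003
```

View pics/top0.png

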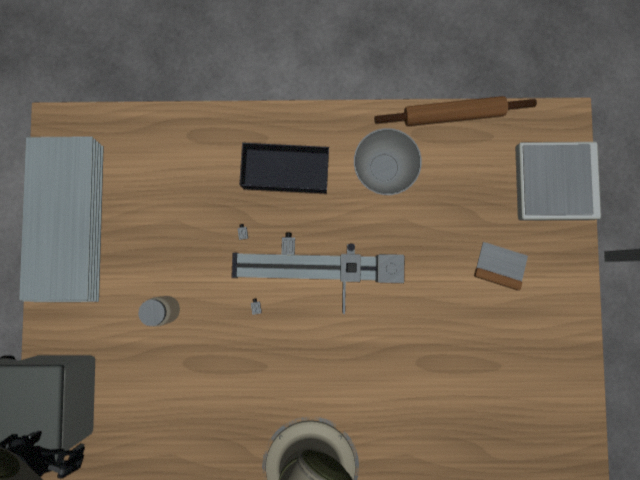

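View pics/side0.png

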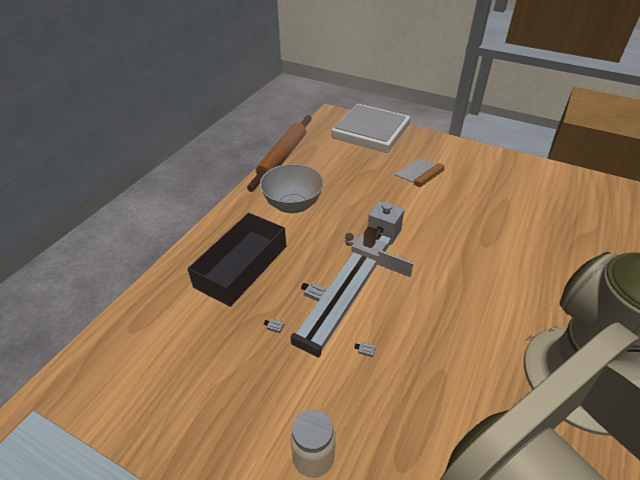

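The top view shows the release block with its plunger at (391,268), the carriage post at (351,268) and the barrel at (351,247). The clamped notch block is at (288,243), and two loose look-alikes lie at (243,232) and (256,307). The rail runs nearly along world +y.

```bash
python3 - <<'E'
from h import *
a=cv2.imread("pics/top0.png")[225:320,225:415]; b=cv2.imread("pics/side0.png")[195:365,260:420]
cv2.imwrite("pics/topc.png",cv2.resize(a,None,fx=4.2,fy=4.2,interpolation=cv2.INTER_CUBIC))
cv2.imwrite("pics/sidec.png",cv2.resize(b,None,fx=3.5,fy=3.5,interpolation=cv2.INTER_CUBIC))
E
```

```text
(no output)
```

View pics/topc.png

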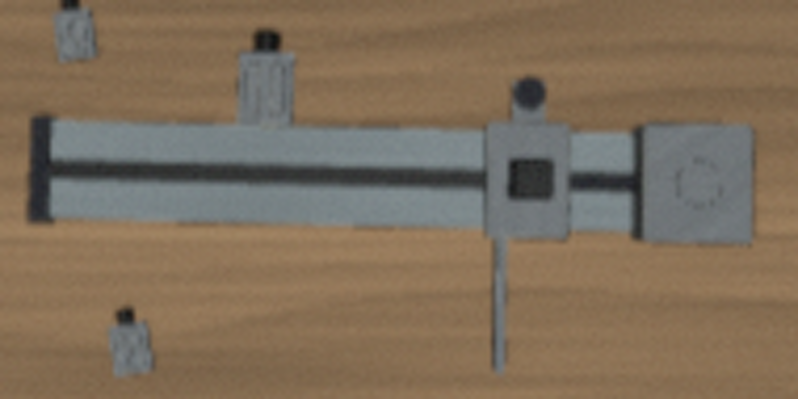

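View pics/sidec.png

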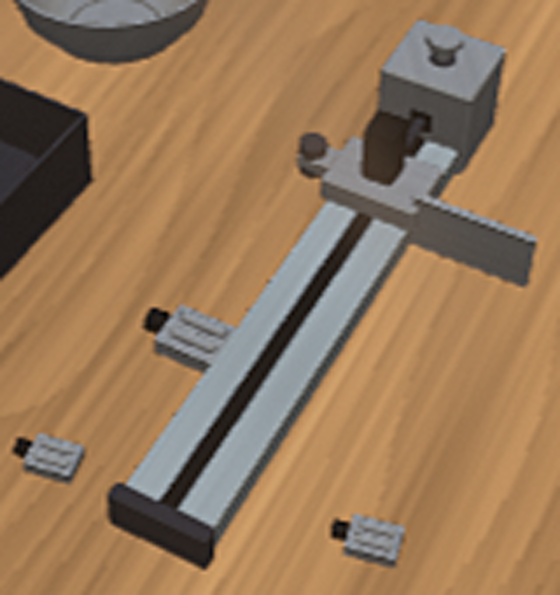

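The crops confirm this. In the top crop, the plunger is at (698,183), the post top at (531,179), the barrel at (529,93), and the notch ribs are centred near (266,90). The rail's slot runs from (50,170) to (637,183).

```bash
cat >> h.py <<'E'
def g(x): return (round(x[0],1),round(x[1],1))
E
python3 - <<'E'
from h import *
c=viewer.capture("top")
T=lambda u,v,z: atz(c,225+(u+.5)/4.2-.5,225+(v+.5)/4.2-.5,z)
pl=T(698,183,96);po=T(531,179,90);ba=T(529,93,50);nb=T(266,90,20);s0=T(50,170,24);s1=T(637,183,24)
bl=T(239,90,20);br=T(294,90,20)
for n,p in dict(pl=pl,po=po,ba=ba,nb=nb,s0=s0,s1=s1,bl=bl,br=br).items(): print(n,g(p))
d=s0-s1; print("yaw",np.arctan2(-d[0],d[1]), "post-pl",np.linalg.norm((po-pl)[:2]),np.arctan2(-(po-pl)[0],(po-pl)[1]))
a=np.arctan2(-d[0],d[1]);y=np.array([-np.sin(a),np.cos(a)]);print("travel",(nb-ba)[:2]@y,(nb-po)[:2]@y)
s=viewer.capture("side")
S=lambda u,v,z: atz(s,260+(u+.5)/3.5-.5,195+(v+.5)/3.5-.5,z)
pl2=S(444,45,96);po2=S(388,122,90);ba2=S(313,142,50);nb2=S(205,331,20)
for n,p in dict(pl=pl2,po=po2,ba=ba2,nb=nb2).items(): print(n,g(p))
print("travel",(nb2-ba2)[:2]@y)
E
```

```text
pl (np.float64(497.4), np.float64(-196.7))
po (np.float64(500.0), np.float64(-101.9))
ba (np.float64(551.6), np.float64(-103.4))
nb (np.float64(555.7), np.float64(55.9))
s0 (np.float64(507.1), np.float64(187.4))
s1 (np.float64(498.1), np.float64(-170.0))
bl (np.float64(555.8), np.float64(72.5))
br (np.float64(555.7), np.float64(38.7))
yaw -0.025201024428704033 post-pl 94.88111326927958 -0.027827410316054152
travel 159.3591890643965 159.13017294123102
pl (np.float64(493.9), np.float64(-189.6))
po (np.float64(499.6), np.float64(-106.2))
ba (np.float64(551.8), np.float64(-105.4))
nb (np.float64(551.2), np.float64(55.2))
travel 160.5532647822576
```

```bash
cat >> h.py <<'E'
from scipy.spatial.transform import Rotation as Ro
def to(x,y,z,ang=1.5456):
    s=ctrl.sense(); q=s["ee_rot"]; R=Ro.from_quat([q[1],q[2],q[3],q[0]]).as_matrix()
    d=R.T@(np.array([x,y,z])-s["eef_pos"]); a=np.arctan2(R[1,1],R[0,1])
    print("t",s["time_s"],"pos",s["eef_pos"].round(1),"tool d mm",d.round(1),"yaw",round(a-ang,4),"F",s["force"].round(1),"w",round(s["grip_width"],3),s["grip_force"])
E
python3 -m pendant '0 0 0 -0.127; 0 0 0 -0.1276; -.0231 -.0433 0 0; -.0231 -.0433 0 0; -.0231 -.0433 0 0; -.0231 -.0433 0 0; -.0231 -.0433 0 0; -.0231 -.0433 0 0; -.0231 -.0433 0 0; -.0231 -.0433 0 0' 0 60
python3 -m pendant '-.0231 -.0433 0 0; -.0231 -.0433 0 0; -.0231 -.0433 0 0; -.0231 -.0433 0 0; -.0231 -.0433 0 0; -.0231 -.0433 0 0; -.0231 -.0433 0 0; -.0231 -.0433 0 0; 0 0 0 0'
python3 -c "from h import *; to(497,-197.5,115)"
```

```text
time_s: 2.55
eef_pos: [321.6, 152.2, 193.7]
ee_rot: [0.0, 0.013, 1.0, 0.0]
force: [0.5, 0.8, -0.2]
grip_width: 0.0
grip_force: 0.0
time_s: 3.68
eef_pos: [497.4, -199.6, 192.7]
ee_rot: [-0.0, 0.014, 1.0, 0.0]
force: [-0.9, 0.6, 1.3]
grip_width: -0.001
grip_force: 0.0
t 3.675 pos [ 497.4 -199.6  192.7] tool d mm [ 0.4  2.1 77.7] yaw -0.0027 F [-0.9  0.6  1.3] w -0.001 0.0
```

```bash

python3 -m pendant '0 .002 .039 0.0; 0 0 .039 0; 0 0 .012 0; 0 0 0 0'
python3 -m pendant '0 0 .006 0; 0 0 .006 0; 0 0 .005 0; 0 0 0 0; 0 0 0 0'
python3 -c "from h import *; to(497,-197.5,115)"
```

```text
time_s: 4.18
eef_pos: [497.1, -195.0, 104.0]
ee_rot: [-0.0, 0.012, 1.0, 0.0]
force: [-0.8, -0.1, 0.6]
grip_width: 0.008
grip_force: 0.0
time_s: 4.8
eef_pos: [497.2, -195.4, 86.7]
ee_rot: [0.0, 0.013, 1.0, -0.0]
force: [-0.7, -0.2, 0.6]
grip_width: -0.0
grip_force: 0.0
t 4.8 pos [ 497.2 -195.4   86.7] tool d mm [  0.1  -2.1 -28.3] yaw -0.0 F [-0.7 -0.2  0.6] w -0.0 0.0
```

```bash
python3 - <<'E'
from h import *
c=viewer.capture("side"); u,v=pix(c,(497,-195,90)).astype(int); print(u,v)
i=c["color"][v-75:v+75,u-100:u+100,::-1]
cv2.imwrite("pics/s1.png",cv2.resize(i,None,fx=4,fy=4,interpolation=cv2.INTER_CUBIC)); to(497,-197,84)
E
```

```text
385 207
t 4.85 pos [ 497.2 -195.4   86.7] tool d mm [ 0.2 -1.6  2.7] yaw 0.0 F [-0.1 -1.3 -0.3] w -0.0 0.0
```

View pics/s1.png

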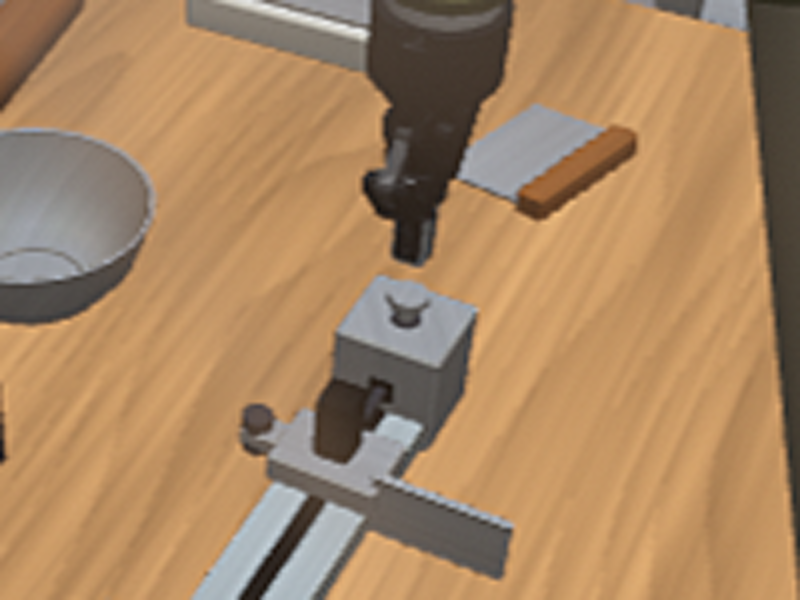

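The fingertips at crop (412,262), image (388,197), aren't on the plunger head at crop (407,300). They show about 10 px above where the reported TCP projects, so I'll check that offset.

```bash
python3 - <<'E'
from h import *
c=viewer.capture("side"); 
for z in (87,96,110,120): print(z,atz(c,388,197.5,z).round(0), pix(c,(497,-197,z)))
t=viewer.capture("top"); print(pix(t,(145,504.6,193.5)),pix(t,(497,-195,87)))
a=t["color"][215:315,320:470,::-1]; b=c["color"][120:270,310:460,::-1]
a=cv2.resize(a,(600,400),interpolation=3)
print(g(pix(t,(497,-195,87))))
a0=cv2.resize(cv2.imread("pics/top0.png")[340:480,0:120],(343,400),interpolation=3)
cv2.imwrite("pics/t2.png",np.hstack([cv2.resize(a,(450,300)),cv2.resize(a0,(300,300))])); to(497,-197,84)
E
```

```text
87 [ 508. -238.   87.] [386.1 208.2]
96 [ 505. -227.   96.] [386.4 205.4]
110 [ 500. -210.  110.] [387.  200.9]
120 [ 496. -198.  120.] [387.4 197.6]
[ 73.4 432.6] [389.6 268.4]
(np.float64(389.6), np.float64(268.4))
t 4.95 pos [ 497.2 -195.4   86.7] tool d mm [ 0.1 -1.6  2.7] yaw 0.0001 F [-0.6  0.7 -0.7] w 0.005 0.0
```

View pics/t2.png

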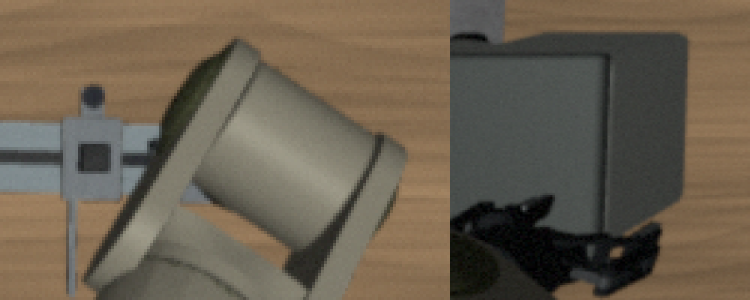

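The top view also fits the real fingertips being about 30 mm above the reported TCP. I'll go down in small steps and let the contact force find the plunger.

```bash

python3 -m pendant '0 -.0016 .005 0; 0 0 .005 0; 0 0 0 0'
python3 -m pendant '0 0 .003 0; 0 0 .003 0; 0 0 0 0; 0 0 0 0'
python3 -c "from h import *; to(497,-197,96)"
```

```text
time_s: 5.32
eef_pos: [496.8, -196.8, 75.9]
ee_rot: [-0.0, 0.013, 1.0, 0.0]
force: [-0.3, -0.8, -0.1]
grip_width: 0.002
grip_force: 0.0
time_s: 5.82
eef_pos: [497.1, -196.9, 70.6]
ee_rot: [0.0, 0.013, 1.0, -0.0]
force: [0.4, -0.2, 0.3]
grip_width: -0.0
grip_force: 0.0
t 5.825 pos [ 497.1 -196.9   70.6] tool d mm [  0.1  -0.1 -25.4] yaw -0.0 F [ 0.4 -0.2  0.3] w -0.0 0.0
```

```bash

python3 -m pendant '0 0 .002 0; 0 0 .001 0; 0 0 0 0' | grep -E 'pos|force'
python3 -m pendant '0 0 .002 0; 0 0 .001 0; 0 0 0 0'| grep -E 'pos|force'
python3 - <<'E'
from h import *
c=viewer.capture("side"); u,v=385,207
i=c["color"][v-50:v+50,u-65:u+65,::-1]
cv2.imwrite("pics/s3.png",cv2.resize(i,None,fx=6,fy=6,interpolation=cv2.INTER_CUBIC))
E
```

```text
eef_pos: [497.0, -196.9, 67.4]
force: [-0.7, -0.4, 0.0]
grip_force: 0.0
eef_pos: [497.0, -196.9, 64.4]
force: [0.2, -0.0, -0.8]
grip_force: 0.0
```

View pics/s3.png

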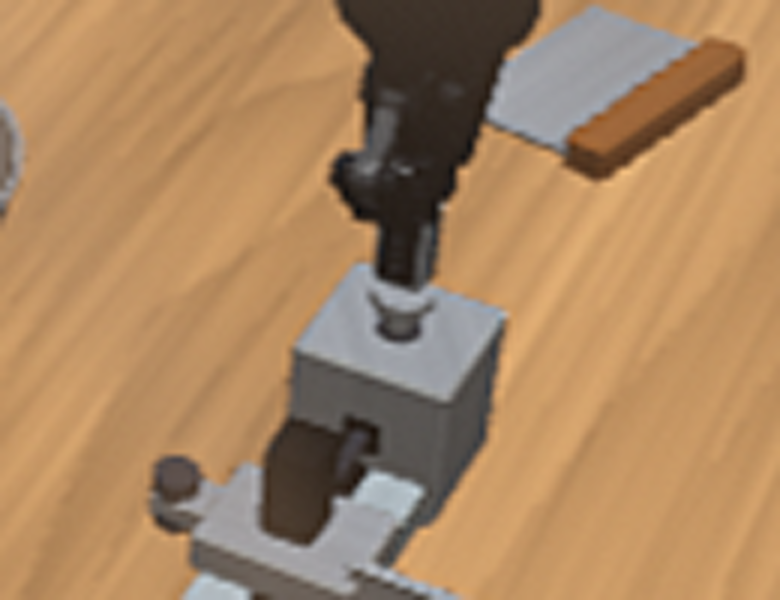

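The fingertips at crop (403,290) are now just over the head. So the reported z is about 31 mm low, with contact due at a reading of about 64. I'll press on, watching the force.

```bash

python3 -m pendant '0 0 .003 0; 0 0 0 0' | grep -E 'pos|force'
python3 -m pendant '0 0 .003 0; 0 0 0 0'| grep -E 'pos|force'
python3 -m pendant '0 0 .003 0; 0 0 0 0'| grep -E 'pos|force'
```

```text
eef_pos: [496.9, -196.8, 61.2]
force: [-0.1, 0.5, 0.2]
grip_force: 0.0
eef_pos: [497.0, -196.9, 58.4]
force: [0.2, -0.2, -0.2]
grip_force: 0.0
eef_pos: [497.1, -197.0, 55.7]
force: [-0.7, 0.5, 3.7]
grip_force: 2.0
```

```bash

python3 -m pendant '0 0 .004 0; 0 0 0 0' | grep -E 'pos|force'
python3 -m pendant '0 0 .004 0; 0 0 0 0'| grep -E 'pos|force'
python3 -m pendant '0 0 .003 0; 0 0 0 0'| grep -E 'pos|force'
```

```text
eef_pos: [497.2, -197.0, 51.7]
force: [-1.2, 0.9, 6.1]
grip_force: 2.7
eef_pos: [497.2, -197.0, 47.9]
force: [-1.1, 0.9, 6.5]
grip_force: 3.3
eef_pos: [497.3, -197.1, 46.1]
force: [-6.3, 2.7, 18.2]
grip_force: 9.2
```

```bash

python3 -m pendant '0 0 .001 0; 0 0 0 0; 0 0 0 0' | grep -E 'pos|force'
python3 -m pendant '0 0 -.010 0; 0 0 -.015 0; 0 0 -.03 0; 0 0 -.03 0; 0 0 -.03 0; 0 0 0 0; 0 0 0 0'
python3 -c "from h import *; to(500.0,-101,100)"
```

```text
eef_pos: [497.4, -197.1, 46.0]
force: [-9.8, 5.1, 27.9]
grip_force: 13.6
time_s: 9.38
eef_pos: [496.6, -196.6, 157.7]
ee_rot: [-0.001, 0.013, 1.0, 0.0]
force: [-0.5, 1.4, -0.0]
grip_width: 0.002
grip_force: 0.0
t 9.375 pos [ 496.6 -196.6  157.7] tool d mm [-1.  95.6 57.8] yaw 0.0 F [-0.5  1.4 -0. ] w 0.002 0.0
```

The force rose to 28 N against the hard stop at a reading of 46, so that was a full press. It also fixes the offset: true z is the reading plus about 38 mm. Next is the post. I'll aim for the fingertips at about 60 mm true, which is a reading of about 22.

```bash

python3 -m pendant '-.0005 .048 0 0; -.0005 .0476 0 0; 0 0 0 0; 0 0 .03 0; 0 0 .03 0; 0 0 .03 0; 0 0 0 0; 0 0 0 0' 0.6 60
python3 - <<'E'
from h import *
to(500,-101,22)
c=viewer.capture("side"); u,v=372,245
i=c["color"][v-60:v+40,u-65:u+65,::-1]
cv2.imwrite("pics/s4.png",cv2.resize(i,None,fx=6,fy=6,interpolation=cv2.INTER_CUBIC))
E
```

```text
time_s: 10.38
eef_pos: [500.9, -102.0, 69.3]
ee_rot: [0.0, 0.013, 1.0, -0.0]
force: [-0.1, 0.1, 0.7]
grip_width: 0.6
grip_force: 0.0
t 10.375 pos [ 500.9 -102.    69.3] tool d mm [ 0.9  1.  47.3] yaw -0.0004 F [-0.1  0.1  0.7] w 0.6 0.0
```

View pics/s4.png

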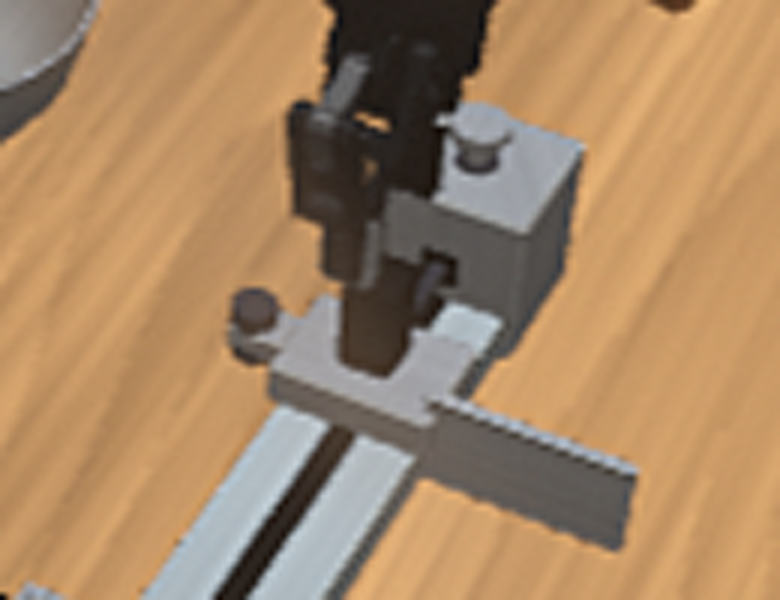

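The plunger is back up, and the fingers at crop (345,280) and (410,195) straddle the post at (378,275). Going down to grip.

```bash

python3 -m pendant '.0009 .001 .02 0; 0 0 .015 0; 0 0 0 0' | grep -E 'pos|force'
python3 -m pendant '0 0 .006 0; 0 0 .006 0; 0 0 0 0' | grep -E 'pos|force'
python3 -m pendant '0 0 0 0; 0 0 0 0; 0 0 0 0; 0 0 0 0; 0 0 0 0' 0 60
python3 -c "from h import *; to(500,-101,22)"
```

```text
eef_pos: [499.3, -100.3, 33.1]
force: [-0.4, 0.8, 0.6]
grip_force: 0.0
eef_pos: [499.4, -100.3, 21.2]
force: [-0.2, 0.2, -0.3]
grip_force: 0.0
time_s: 11.8
eef_pos: [499.8, -100.6, 22.0]
ee_rot: [0.0, 0.013, 1.0, -0.0]
force: [-1.5, -0.2, 5.4]
grip_width: 0.275
grip_force: 59.5
t 11.8 pos [ 499.8 -100.6   22. ] tool d mm [-0.2 -0.4 -0. ] yaw -0.0001 F [-1.5 -0.2  5.4] w 0.275 59.48862612247467
```

```bash

python3 -m pendant '0 .01 0 0; 0 .02 0 0; 0 .02 0 0; 0 .02 0 0; 0 .02 0 0; 0 .02 0 0; 0 .02 0 0; 0 .01 0 0; 0 0 0 0; 0 0 0 0'
python3 -c "
from h import *; to(503.8,58.5,22)
for n in ('side','top'):
  c=viewer.capture(n)
  for q in ('carriage','block','plunger_top'): print(n,q,[(np.round(r['at']).tolist(),round(r['p'],2)) for r in models.boxes_of(n,q)[:3]])
"
```

```text
time_s: 13.05
eef_pos: [503.7, 39.5, 22.0]
ee_rot: [0.001, 0.013, 1.0, 0.0]
force: [1.6, 0.8, 7.8]
grip_width: 0.27
grip_force: 59.8
t 13.05 pos [503.7  39.5  22. ] tool d mm [ 0.4 19.  -0. ] yaw -0.0001 F [1.6 0.8 7.8] w 0.27 59.803964495658875
side carriage [([478.0, 61.0, 41.0], 0.8)]
side block [([592.0, 177.0, 14.0], 0.76), ([396.0, 147.0, 10.0], 0.55), ([564.0, 60.0, 12.0], 0.5)]
side plunger_top []
top carriage [([501.0, -34.0, 48.0], 0.49)]
top block [([589.0, 174.0, 9.0], 0.44), ([500.0, -34.0, 41.0], 0.37)]
top plunger_top [([499.0, -192.0, 97.0], 0.61)]
```

```bash

for k in 1 2 3; do python3 -m pendant '0 .002 0 0; 0 0 0 0' | grep -E 'pos|^force'; done
for k in 1 2 3 4 5; do python3 -m pendant '0 .0015 0 0; 0 0 0 0' | grep -E 'pos|^force'; done
```

```text
eef_pos: [503.8, 41.1, 22.0]
force: [1.6, 0.2, 6.6]
eef_pos: [503.9, 43.1, 22.0]
force: [1.8, -0.5, 6.7]
eef_pos: [503.9, 44.1, 22.0]
force: [0.6, -6.8, 6.7]
eef_pos: [503.9, 44.5, 22.0]
force: [-0.4, -15.2, 6.3]
eef_pos: [503.9, 46.9, 22.0]
force: [0.2, -5.9, 6.7]
eef_pos: [504.0, 49.1, 22.0]
force: [0.4, -2.3, 6.7]
eef_pos: [504.1, 51.0, 22.0]
force: [1.5, 0.1, 6.9]
eef_pos: [504.1, 52.7, 22.0]
force: [0.5, 1.7, 6.2]
```

```bash

for k in 1 2 3; do python3 -m pendant '0 .0015 0 0; 0 0 0 0' | grep -E 'pos|^force'; done; python3 -m pendant '0 .001 0 0; 0 0 0 0' | grep -E 'pos|^force'
```

```text
eef_pos: [504.1, 54.5, 22.0]
force: [1.2, 2.6, 6.4]
eef_pos: [504.2, 56.3, 22.0]
force: [2.4, 5.9, 5.6]
eef_pos: [504.3, 57.3, 22.0]
force: [2.3, 1.1, 5.3]
eef_pos: [504.3, 57.6, 22.0]
force: [2.2, -3.0, 6.8]
```

```bash

python3 -m pendant '0 -.0003 0 0; 0 0 0 0; 0 0 0 0; 0 0 0 0'
python3 - <<'E'
from h import *
c=viewer.capture("side"); u,v=325,275
i=c["color"][v-80:v+50,u-45:u+85,::-1]
cv2.imwrite("pics/s5.png",cv2.resize(i,None,fx=4.6,fy=4.6,interpolation=cv2.INTER_CUBIC))
for y in (54,57,60): print(((pix(c,(556,y,50))-[u-45,v-80])*4.6).round())
E
```

```text
time_s: 16.95
eef_pos: [504.3, 57.5, 22.0]
ee_rot: [0.001, 0.013, 1.0, -0.0]
force: [1.7, -2.3, 5.5]
grip_width: 0.274
grip_force: 60.3
[167. 387.]
[165. 391.]
[162. 396.]
```

View pics/s5.png

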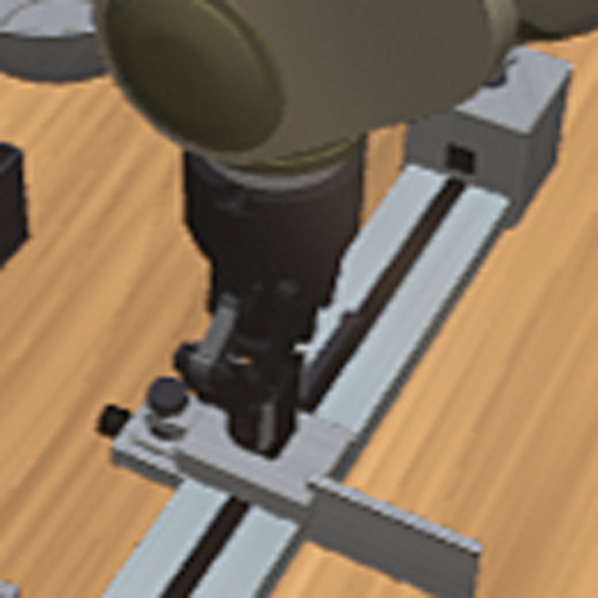

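The barrel at crop (167,392) stands over the middle of the notch block, and the closed fingers hold the post. The force pattern fits too: climb, crest, pull-in, then stiff near 57.5. Handing in.

```bash
python3 -c "from h import *; to(504.3,57.5,22); print(ctrl.finish_job())"
```

```text
t 17.0 pos [504.3  57.5  22. ] tool d mm [-0. -0. -0.] yaw -0.0004 F [ 1.7 -0.8  6.5] w 0.272 60.28872013092041
the job is handed in; nothing more can be done
None
```

I handed the job in at 17 s with the plunger fully pressed and back up, the ball in the clamped block's notch and the post still gripped at 60 N; the bystanders were never touched, and `ctrl.finish_job()` gave no verdict. The reported tool height read about 38 mm low, so I set heights by contact force and the side camera.

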